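# Prop the lure-drying cabinet's door open on its stay

## Robot

A 6-joint arm with a two-finger parallel gripper is mounted at the origin on the work surface. World frame = base frame: x ahead of the robot, y to its left, z up, the work surface at z = 0. Lengths are in m, angles in rad, forces in N, time in s.
With the tool pointing down it reaches from about 0.2 to 0.875 m from the base axis. Payload 3.4 kg.
Tool frame: the origin (TCP) lies midway between the tips of the shut fingers; the grasp point (between the pads) lies 19 mm behind it; z points along the fingers, y is the line along which they close (so a half turn about z gives the same grasp; the last joint's range is limited). The gripper opens to 94 mm and grips with 3 to 60 N. Pads are 16 mm wide; open, the fingers measure 119 mm over their backs; the gripper's body (75 mm by 177 mm) begins 78 mm behind the grasp point.
Start: joints at [1.152, 0.276, 1.505, -0, 1.361, -0.121], TCP at [0.169, 0.55, 0.205] pointing down, gripper open.
Joint ranges: [-2.89, 2.89], [-0.75, 2.08], [0.22, 2.7], [-1.18, 4.32], [0.11, 2.71], [-2.7, 2.7]. Speed limits (rad/s): [2.57, 2.57, 3.14, 3.14, 3.14, 3.14].

## Interface

Orientations are given as [roll, pitch, yaw] about the fixed x, y, z axes, in that order (R = Rz(yaw) Ry(pitch) Rx(roll)).
In Python, from station import manip gives the robot as it stands. The module is installed in compiled form; this text tells all that it offers.
- The arm moves only by the tool drive_tool, never from a script. Its argument "commands" is a list of rows, each a list of 7 numbers: the shift along the tool's x, y, z each as a share of 0.25 m, from -1 to 1, then the turn, a rotation vector about the tool's x, y, z each as a share of pi rad, from -1 to 1, then the closure, from -1 (fully open) to 1 (shut). In form: [[tx, ty, tz, ax, ay, az, fingers], ...]. A call has 1 to 8 rows; each row shifts and turns the commanded pose from where the row before left it, along the tool's axes as they then stand; what a row does not reach is not made up. A row lasts 1/8 s, in which the tool goes at most 62.5 mm and 10.7 degrees, less where a joint would pass 70% of its speed; a pose out of reach is approached as far as the arm can. A call with a number of a shift or a turn outside -1 to 1 is refused whole. A call with a gripper value outside its range is refused whole. The fingers move at their own pace and stop on an object; "newtons" is the grip in N (left out, the last holds). Time passes only in rows, so rows that do not move let the fingers close. It gives the time, the measured TCP pose, the force, the opening and the grip force at its end, in the units of the state.
- manip.get_state(): the state, without advancing time (a new reading comes with each control period).
- manip.camera(name): name is "side" or "top"; returns the picture (384x512x3 uint8, red, green, blue); there is no depth.
- manip.camera_model(name): a dict with "vertical_fov" (degrees; the focal length in pixels is half the picture's height over the tangent of half this angle, whatever the lens; pixels are square), "cx", "cy" (the principal point, pixels), "extrinsics" (4x4, takes a point from camera to world coordinates). Camera axes: x right, y up, looking along -z (the intrinsics and any distortion apply to the point x, -y, -z); pixel columns grow to the right and rows downward; lengths in m; the calibration is good to about 2 mm. A picture is of the moment at which its call begins. camera_model takes no time and is no camera call.
- manip.sign_off(): hands the job in; it is judged then, once.
The state is a dict: "time_s": time; "qpos": joint angles; "dq": joint speeds; "tau": joint torques, N m; "tcp_pos": TCP position; "tcp_rot": TCP orientation; "wrist_force": force on the tool from outside, world axes, zero at the start; "moment": the same for the moment, N m; "finger_gap": finger opening in m; "gripper_force": force on a finger pad.
Only numpy, scipy, OpenCV 4.12 (cv2) and the standard library are available. Lean on these libraries where they do the work, as an engineer would, in place of code of your own. Each camera call takes 0.05 s, during which the arm holds its last target. There are 200 camera calls.

## Task

The freshly lacquered lures need air: draw the drying cabinet's door further open with the flat steel stay that lies on its roof, and drop the stay's second hole, counted from the knob end, fully down over the steel peg so that the door is held there. The peg is clamped somewhere along a slot, so feel gently for it with the stay rather than forcing it down, then let go and leave everything else on the bench where it stands.

Things in the scene. Friction and masses are not known exactly. Their poses are not given: they have to be found in the camera images.
- cabinet: Grey bench-top drying cabinet, fixed, 220 (x) by 280 (y) by 160 mm high; origin at the centre of its underside. Its front faces its own -x (the robot) and has a door with a vertical hinge at its +y edge. A small jar and a spool stand on its flat roof near the +y edge.
- hinge (a point): Point on the door's vertical hinge axis, level with the stay's mid thickness (167 mm above the bench), at -117, +140 mm in the cabinet's x, y; axes as the cabinet's.
- door (a joint): Angle of the clear-windowed door, 280 mm wide, 14 thick, 160 high: 0 closed, growing as its free edge swings out to the cabinet's -x. Stiff friction hinge: about 1 N at the stay's pivot moves it, and it stays where left. Seen from above, the pivot lies at hinge + 160 mm * (-sin(door), -cos(door)) in the cabinet's x, y.
- stay: Flat steel bar, 200 mm long, 26 wide, 5 thick, 0.2 kg, on a pivot on the door's top edge about which it swings sideways and tilts up. Origin at the pivot, mid thickness; x along the bar to the knob, z up. Starts level, 4.5 mm above the roof, clear of the peg on its -y side; a stop keeps it from tipping below level, and it falls level by its own weight.
- knob (a point): Centre of the knob on the stay's free end: an upright steel cylinder 16 mm in diameter that stands 42 mm above the bar's upper face; this point lies 24 mm above that face, 195 mm from the pivot. The place to grip. Axes as the stay's.
- hole (a point): Centre of the hole to use, 132 mm from the pivot, 63 mm before the knob, at mid thickness; axes as the stay's. The bar has four rectangular through holes, each 11.5 mm along by 13 mm across the bar, at 68, 100, 132 and 164 mm from the pivot: this one is second from the knob.
- bracket: Dark slotted plate, 74 by 26 by 3 mm, on the cabinet's roof; origin at the slot's centre, at roof height; the slot runs along x (as the cabinet's x). A steel peg, 8 mm across, flat top 15.5 mm above the roof, is clamped on the slot's centre line anywhere within 12 mm either way of the centre: its place is not measured. It must never feel more than 20 N.
- hook_jar: Loose small jar on the cabinet roof, 40 mm wide, 50 high: leave alone. Origin under its centre.
- spool: Loose line spool on the cabinet roof, 44 mm wide, 30 high: leave alone. Origin under its centre.
- lacquer: Loose black bottle, 60 mm wide, 130 high, on the bench: leave alone.
- spray_can: Loose can, 56 mm wide, 180 high, on the bench: leave alone.
- steel_pot: Loose steel pot, 100 mm wide, 70 high, on the bench: leave alone.
- screwdriver: Loose screwdriver on the bench: leave alone.
- lure_tray: Loose clear tray, 130 by 90 by 30 mm, on the bench: leave alone.
- slot_top (a point): Point above the slot's centre at the height of the peg's flat top. A bar resting on the peg's top is 11 mm too high there; with the stay level and seated the peg stands 6 mm proud of the bar's upper face.

How it is judged:
By the outcome, as a careful person would: the job done as asked, in the order asked, and still so for the second after the job is handed in, with the robot touching nothing.
It also fails if it takes over 67 s, if anything falls off the work surface, if the arm or the gripper's body presses on something with over 40 N, if the wrist force passes 120 N, or if a joint passes its speed limit or range.

## Working session

There is one attempt and no reset: what is moved stays moved. The work goes in short steps, Python scripts to look and compute and a tool call to move; the robot and the scene stay as the last step left them, time stands still between calls to the robot, and variables do not carry over. Pictures are saved under pics/ and viewed, at most 10 in all, crops included, and the job is handed in when it is done.

Besides the shell and the picture viewer there is one more tool, called as a command line: name --pt "numbers of a row" for each row, then --argument value for the rest. drive_tool: Moves the arm, as the interface text tells. Shift numbers are shares of 0.25 m and turn numbers shares of pi rad, none past 1 either way. Its arguments: {"type":"object","properties":{"commands":{"type":"array","items":{"type":"array","items":{"type":"number"}}},"newtons":{"type":"number"}},"required":["commands"]}

```bash
mkdir -p pics; cat > h.py <<'E'
import numpy as np, cv2
from station import manip
def snap(n,f,crop=None,s=1):
    im=cv2.cvtColor(manip.camera(n),cv2.COLOR_RGB2BGR)
    cv2.imwrite('pics/raw_'+f,im)
    if crop: x0,y0,x1,y1=crop; im=im[y0:y1,x0:x1]
    cv2.imwrite('pics/'+f,cv2.resize(im,None,fx=s,fy=s,interpolation=cv2.INTER_CUBIC))
def ray(n,u,v):
    m=manip.camera_model(n);f=192/np.tan(np.radians(m['vertical_fov'])/2);E=np.array(m['extrinsics'])
    d=E[:3,:3]@np.array([(u-m['cx'])/f,-(v-m['cy'])/f,-1]);return E[:3,3],d/np.linalg.norm(d)
def atz(n,u,v,z):
    o,d=ray(n,u,v);return o+d*(z-o[2])/d[2]
def proj(n,P):
    m=manip.camera_model(n);f=192/np.tan(np.radians(m['vertical_fov'])/2);E=np.array(m['extrinsics'])
    p=E[:3,:3].T@(np.array(P)-E[:3,3]);return m['cx']+f*p[0]/-p[2],m['cy']+f*p[1]/p[2]
def tri(a,b):
    (o,d),(p,e)=ray(*a),ray(*b);s=np.linalg.lstsq(np.c_[d,-e],p-o,rcond=None)[0]
    A,B=o+s[0]*d,p+s[1]*e;return (A+B)/2,np.linalg.norm(A-B)
E
python3 -c "
from h import *
snap('top','t0.png',None,1.5);snap('side','s0.png',None,1.5)
for n in('top','side'):print(manip.camera_model(n))
print(manip.get_state())"
```

```text
{'vertical_fov': 53.110956478486685, 'cx': 260.9614648383156, 'cy': 197.10575848118057, 'extrinsics': array([[ 0.01489701,  0.99604242, -0.08762173,  0.46152466],
       [-0.99985637,  0.01554758,  0.006747  , -0.00775316],
       [ 0.00808261,  0.08750863,  0.99613097,  1.09911003],
       [ 0.        ,  0.        ,  0.        ,  1.        ]])}
{'vertical_fov': 57.69350376964072, 'cx': 256.56814729324776, 'cy': 192.601330225379, 'extrinsics': array([[ 0.95462004,  0.16379701, -0.24873907,  0.30447688],
       [-0.29725977,  0.47252218, -0.82967429, -0.74400613],
       [-0.01836343,  0.86596382,  0.4997694 ,  0.60187293],
       [ 0.        ,  0.        ,  0.        ,  1.        ]])}
{'time_s': 0.1, 'qpos': array([ 1.15199698e+00,  2.76501721e-01,  1.50597121e+00, -4.10517919e-05,
        1.36068712e+00, -1.21000158e-01]), 'dq': array([-0.00201922,  0.00096146, -0.00121015, -0.00087259, -0.00201903,
        0.00049771]), 'tau': array([ 1.41882887e-03, -4.05452764e+01, -2.37780654e+01,  7.02857785e-02,
        2.98779714e-02, -3.65958340e-05]), 'tcp_pos': array([0.16853333, 0.54923162, 0.20472244]), 'tcp_rot': array([-3.14003187e+00, -1.49350400e-04,  2.84380194e+00]), 'wrist_force': array([-0.70497378,  0.4739827 ,  0.01790478]), 'moment': array([-0.00403055,  0.00078882, -0.00572685]), 'gripper_force': 0.0, 'finger_gap': 0.09364487067865983}
```

View pics/t0.png

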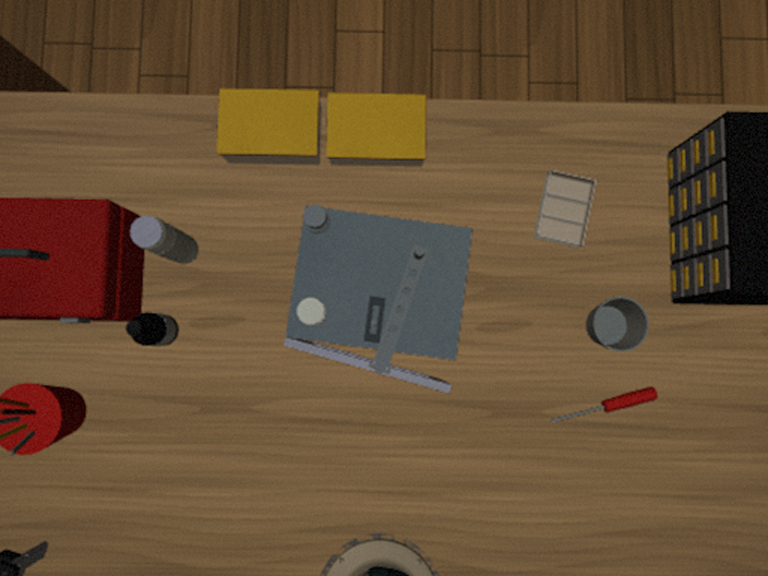

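View pics/s0.png

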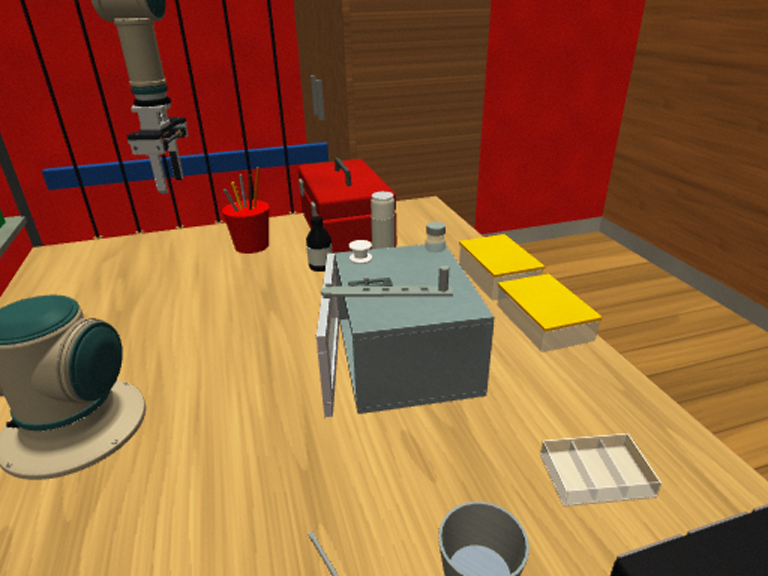

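The top view shows the roof with corners at about (303,207), (472,228), (458,360), (287,337). The stay runs from (380,365) to the knob at (419,253), and the bracket is at (375,318). In the side view the knob is at (444,279). Next I'll enlarge both.

```bash
python3 -c "
import cv2
a=cv2.imread('pics/raw_t0.png')[130:265,180:325];b=cv2.imread('pics/raw_s0.png')[140:280,205:345]
cv2.imwrite('pics/t1.png',cv2.resize(cv2.convertScaleAbs(a,alpha=1.7),None,fx=4,fy=4,interpolation=cv2.INTER_CUBIC))
cv2.imwrite('pics/s1.png',cv2.resize(b,None,fx=4,fy=4,interpolation=cv2.INTER_CUBIC))"
```

```text
(no output)
```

View pics/t1.png

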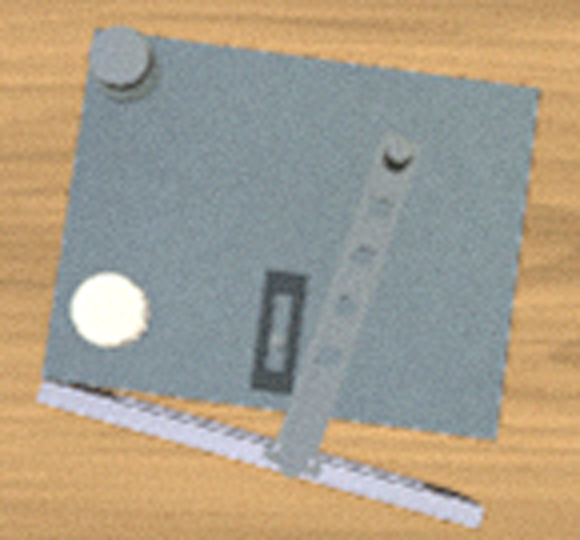

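View pics/s1.png

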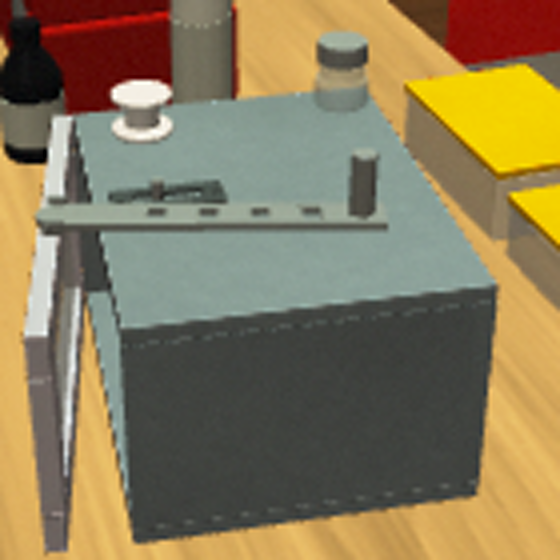

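In the top crop, the roof corners are (97,28), (540,90), (495,438) and (45,377). The knob top is about (398,150) and the pivot about (296,462). The bracket is centred at (280,332) with the peg hinted near (279,338). In the side crop the knob top is (364,154) and the peg top is about (157,183).

```bash
cat > m.py <<'E'
from h import *
T=lambda u,v:('top',180+(u+.5)/4-.5,130+(v+.5)/4-.5)
S=lambda u,v:('side',205+(u+.5)/4-.5,140+(v+.5)/4-.5)
if __name__=='__main__':
    c=[atz(*T(*p),.16) for p in((97,28),(540,90),(495,438),(45,377))]
    cen=np.mean(c,0);print('corners',np.round(c,4),'cen',cen)
    ex=(c[0]+c[1]-c[2]-c[3])[:2];ey=(c[0]-c[1]-c[2]+c[3])[:2]
    print('size',np.hypot(*ex)/2,np.hypot(*ey)/2,'yaw',np.arctan2(ex[1],ex[0]),np.arctan2(-ey[0],ey[1]))
    print('roofcorner tri',[tri(T(*a),S(*b)) for a,b in(((540,90),(496,288)),((495,438),(121,328)))])
    k=tri(T(398,149),S(364,154));print('knobtop',k,'z',.1695+.042, atz(*T(398,149),.2115))
    pv=atz(*T(296,462),.17);print('pivot',pv)
    br=np.mean([atz(*T(*p),.163) for p in((267,270),(310,274),(293,395),(250,388))],0);print('br',br)
    print('peg top',tri(T(279,338),S(157,182)),atz(*T(279,338),.1755),atz(*S(157,182),.1755))
    d1=atz(*T(40,390),.16);d2=atz(*T(482,514),.16);print('door',d1,d2,np.linalg.norm(d1-d2),np.arctan2(-(d2-d1)[0],-(d2-d1)[1]))
    print('jar',atz(*T(122,58),.21),'spool',atz(*T(110,310),.19))
E
python3 m.py
```

```text
corners [[ 0.6928  0.13    0.16  ]
 [ 0.6583 -0.1456  0.16  ]
 [ 0.4431 -0.1188  0.16  ]
 [ 0.476   0.1556  0.16  ]] cen [0.56756123 0.00528362 0.16      ]
size 0.2175508894415237 0.2770925554652876 yaw -0.12076095647696054 -0.12193058510140022
roofcorner tri [(array([ 0.65784577, -0.14559751,  0.15788409]), np.float64(0.0018570905022958172)), (array([ 0.44177429, -0.11849356,  0.16029824]), np.float64(0.002787481452871244))]
knobtop (array([ 0.61111688, -0.05511939,  0.20857242]), np.float64(0.0011209358982377014)) z 0.21150000000000002 [ 0.61116268 -0.05514488  0.2115    ]
pivot [0.42724106 0.00184419 0.17      ]
br [0.505752   0.01295287 0.163     ]
peg top (array([0.4998124 , 0.01362422, 0.17373871]), np.float64(0.0031505319758434952)) [0.50127176 0.01322631 0.1755    ] [0.49745639 0.01076329 0.1755    ]
door [0.46808997 0.15838953 0.16      ] [ 0.39725311 -0.11118084  0.16      ] 0.27872216160807917 0.25696731942635204
jar [0.66280456 0.10750838 0.21      ] spool [0.51569257 0.11318424 0.19      ]
```

Cabinet yaw comes out at about -0.12, hinge at (0.4685, 0.1585), pivot at (0.428, 0.003) and knob at (0.611, -0.055). The peg is near (0.500, 0.013). For the second hole, the knob has to end near (0.563, 0.004). First I'll go above the knob.

drive_tool --pt "0 0 -0.24 0 0 0 -1" --pt "0 0 -0.24 0 0 0 -1" --pt "-0.185 -0.138 0 0 0 0 -1" --pt "-0.185 -0.138 0 0 0 0 -1" --pt "-0.185 -0.138 0 0 0 0 -1" --pt "-0.185 -0.138 0 0 0 0 -1" --pt "-0.185 -0.138 0 0 0 0 -1" --pt "-0.185 -0.138 0 0 0 0 -1"

```text
time_s: 1.1
tcp_pos: [0.3739, 0.2687, 0.3252]
tcp_rot: [3.142, -0.0, 2.844]
wrist_force: [1.2, 0.9, -0.2]
finger_gap: 0.0938
gripper_force: 0.0
```

drive_tool --pt "-0.185 -0.138 0 0 0 0 -0.3" --pt "-0.185 -0.138 0 0 0 0 -0.3" --pt "-0.185 -0.138 0 0 0 0 -0.3" --pt "-0.185 -0.138 0 0 0 0 -0.3" --pt "-0.185 -0.138 0 0 0 0 -0.3" --pt "-0.185 -0.138 0 0 0 0 -0.3" --pt "-0.185 -0.138 0 0 0 0 -0.3" --pt "0 0 0 0 0 0 -0.3"

```text
time_s: 2.1
tcp_pos: [0.6135, -0.059, 0.323]
tcp_rot: [-3.14, -0.002, 2.839]
wrist_force: [-0.1, 0.2, 0.2]
finger_gap: 0.0615
gripper_force: 0.0
```

drive_tool --pt "0.004 0.012 0.14 0 0 0 -0.3" --pt "0 0 0.14 0 0 0 -0.3" --pt "0 0 0.14 0 0 0 -0.3" --pt "0 0 0.08 0 0 0 -0.3" --pt "0 0 0.06 0 0 0 -0.3" --pt "0 0 0.025 0 0 0 -0.3" --pt "0 0 0 0 0 0 -0.3" --newtons 20

```text
time_s: 2.98
tcp_pos: [0.6119, -0.052, 0.1794]
tcp_rot: [3.141, 0.0, 2.844]
wrist_force: [0.6, -0.8, 0.3]
finger_gap: 0.0612
gripper_force: 0.0
```

```bash
python3 -c "
from h import *
snap('side','s2.png',(230,60,350,260),3)"
```

```text
(no output)
```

View pics/s2.png

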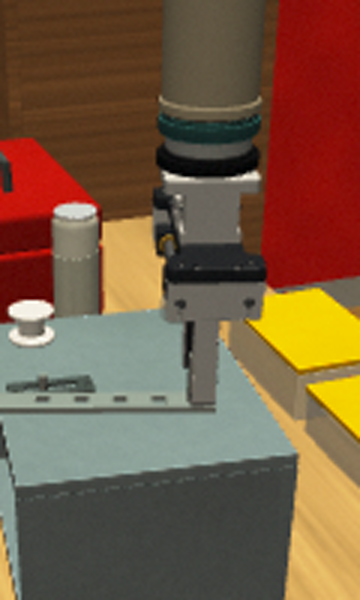

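The fingers straddle the knob at about (200,370), with their tips just above the bar. Closing now.

drive_tool --pt "0 -0.01 0 0 0 0 1" --pt "0 0 0 0 0 0 1" --pt "0 0 0 0 0 0 1" --pt "0 0 0 0 0 0 1" --pt "0 0 0 0 0 0 1" --pt "0 0 0 0 0 0 1" --newtons 20

```text
time_s: 3.78
tcp_pos: [0.6112, -0.0547, 0.1792]
tcp_rot: [3.142, 0.0, 2.844]
wrist_force: [1.3, -0.6, -0.4]
finger_gap: 0.0155
gripper_force: 20.0
```

drive_tool --pt "0.02 0.002 0 0 0 0 1" --pt "0.033 0.003 0 0 0 0 1" --pt "0.033 0.003 0 0 0 0 1" --pt "0.033 0.003 0 0 0 0 1" --pt "0.033 0.003 0 0 0 0 1" --pt "0.033 0.003 0 0 0 0 1" --pt "0.033 0.003 0 0 0 0 1" --pt "0.026 0.001 0 0 0 0 1"

```text
time_s: 4.78
tcp_pos: [0.5539, -0.0313, 0.1793]
tcp_rot: [3.141, 0.0, 2.844]
wrist_force: [1.6, 1.0, 0.2]
finger_gap: 0.0157
gripper_force: 20.0
```

```bash
python3 -c "
from h import *
snap('side','s3.png');snap('top','t3.png')
s=manip.get_state();print(s['tcp_pos'],s['wrist_force'],s['tcp_rot'])
a=cv2.imread('pics/raw_t3.png')[140:270,180:310];b=cv2.imread('pics/raw_s3.png')[150:250,200:330]
z=lambda i:cv2.resize(i,(390,390*i.shape[0]//i.shape[1]),interpolation=cv2.INTER_CUBIC)
a=z(cv2.convertScaleAbs(a,alpha=1.7));b=z(b);o=np.zeros((390,780,3),'uint8');o[:,:390]=a;o[:b.shape[0],390:]=b
cv2.imwrite('pics/c3.png',o)"
```

```text
[ 0.55299837 -0.03102576  0.17914606] [-0.55659926  0.82288262  0.83391439] [ 3.14100609e+00 -1.86562786e-03  2.84367183e+00]
```

View pics/c3.png

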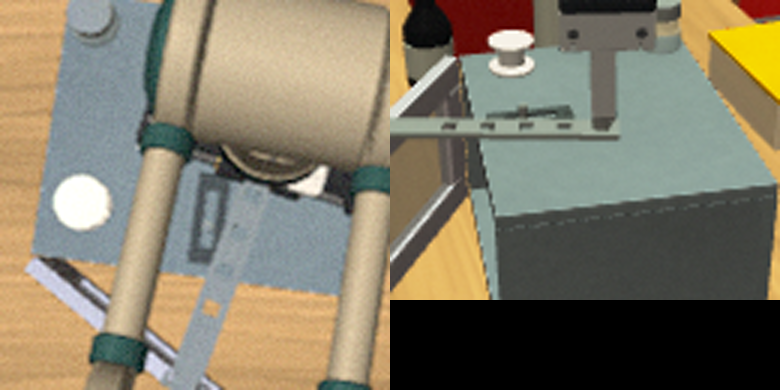

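The door has opened, and the stay sits clear of the peg on its right. In the top crop the bracket is at (208,218) and the holes run from (211,307) to (252,190). I'll enlarge for the peg and the holes.

```bash
python3 -c "
from h import *
a=cv2.imread('pics/raw_t3.png')[195:265,235:275];b=cv2.imread('pics/raw_s3.png')[176:201,200:280]
a=cv2.convertScaleAbs(cv2.resize(a,None,fx=8,fy=8,interpolation=cv2.INTER_CUBIC),alpha=1.8)
b=cv2.resize(b,None,fx=6,fy=6,interpolation=cv2.INTER_CUBIC)
o=np.zeros((560,800,3),'uint8');o[:,:320]=a;o[:b.shape[0],320:]=b
cv2.imwrite('pics/c4.png',o)"
```

```text
(no output)
```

View pics/c4.png

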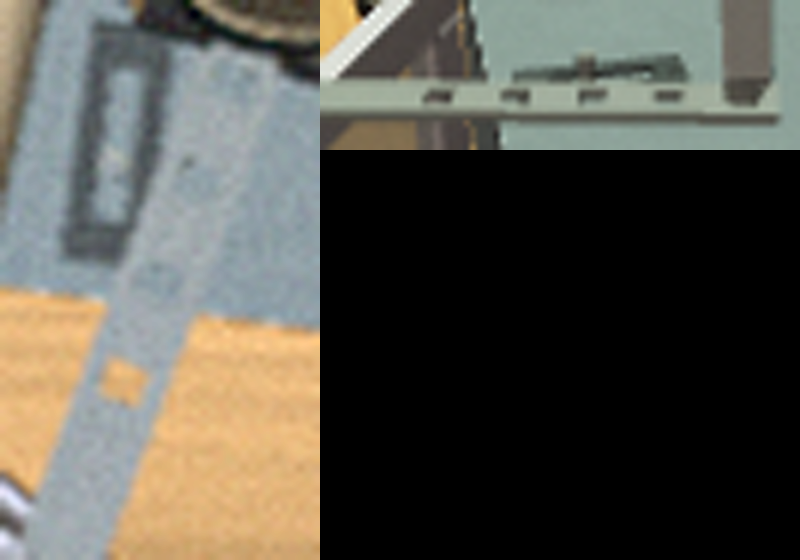

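The enlarged top crop (8x, offset 235,195) puts the peg at about (116,159). Holes 68/100/132/164 are at (124,381), (160,280), (197,179) and (233,77). In the side crop the peg top is at (586,55).

```bash
cat > k.py <<'E'
from h import *
from scipy.optimize import fsolve,least_squares
T=lambda u,v:('top',235+(u+.5)/8-.5,195+(v+.5)/8-.5)
S=lambda u,v:('side',200+(u-320+.5)/6-.5,176+(v+.5)/6-.5)
H=np.array([.4685,.1585])
def fk(a,b,H=H):
    p=H+.16*np.array([-np.sin(a),-np.cos(a)]);u=np.array([np.cos(b),np.sin(b)]);return p,p+.132*u,p+.195*u
def ik_hole(h): return fsolve(lambda q:fk(*q)[1]-h,[.66,-.2])
if __name__=='__main__':
    hs=np.array([atz(*T(*p),.1695)[:2] for p in((124,381),(160,280),(197,179),(233,77))])
    d=np.array([68,100,132,164])/1e3
    A=np.c_[np.ones(4),d];c=np.linalg.lstsq(A,hs,rcond=None)[0]
    print('holes',hs.round(4),'dir',c[1],np.linalg.norm(c[1]),np.arctan2(c[1,1],c[1,0]))
    u=c[1]/np.linalg.norm(c[1]);m=hs.mean(0);P=m-.116*u;K=m+.079*u
    print('pivot',P,'hole',m+.016*u,'knob',K,'|P-H|',np.linalg.norm(P-H),'tcp',manip.get_state()['tcp_pos'])
    print('peg',tri(T(116,159),S(586,55)),atz(*T(116,159),.1755),atz(*S(586,55),.1755))
    print('slot c',atz(*T(117,148),.163))
    peg=atz(*T(116,159),.1755)[:2];q=ik_hole(peg);print('goal q',q,fk(*q),'q now knob d', fk(*q)[2]-K)
E
python3 k.py
```

```text
holes [[ 4.341e-01  1.050e-02]
 [ 4.645e-01  2.000e-04]
 [ 4.951e-01 -1.050e-02]
 [ 5.262e-01 -2.090e-02]] dir [ 0.95853751 -0.32818777] 1.0131640398898063 -0.329873792991199
pivot [0.37022067 0.03240993] hole [ 0.49510365 -0.01034798] knob [ 0.5547069  -0.03075517] |P-H| 0.15986723298009886 tcp [ 0.55299837 -0.03102576  0.17914606]
peg (array([0.49955045, 0.01422117, 0.17451682]), np.float64(0.0020535864671520185)) [0.50050938 0.01396397 0.1755    ] [0.49808848 0.01264631 0.1755    ]
slot c [0.50439126 0.01401238 0.163     ]
goal q [ 0.66457105 -0.14128021] (array([0.36982456, 0.03255098]), array([0.50050938, 0.01396397]), array([0.56288168, 0.00509289])) q now knob d [0.00817478 0.03584807]
```

The peg is at about (0.5005, 0.0140). I'll lift the stay about 25 mm at the knob, tilting the tool with it, and then swing it over the peg.

drive_tool --pt "0.0015 0 -0.0248 0 -0.0102 0 1" --pt "0.0015 0 -0.0248 0 -0.0102 0 1" --pt "0.0015 0 -0.0248 0 -0.0102 0 1" --pt "0.0015 0 -0.0248 0 -0.0102 0 1" --pt "0 0 0 0 0 0 1"

```text
time_s: 5.5
tcp_pos: [0.5513, -0.0307, 0.2048]
tcp_rot: [3.141, 0.13, 2.844]
wrist_force: [-0.1, 1.5, -1.5]
finger_gap: 0.0157
gripper_force: 20.0
```

drive_tool --pt "-0.001 0.0367 0 -0.0019 0 -0.0149 1" --pt "-0.001 0.0367 0 -0.0019 0 -0.0149 1" --pt "-0.001 0.0367 0 -0.0019 0 -0.0149 1" --pt "-0.001 0.0367 0 -0.0019 0 -0.0149 1" --pt "0 0 0 0 0 0 1"

```text
time_s: 6.12
tcp_pos: [0.5612, 0.0052, 0.2039]
tcp_rot: [-3.142, 0.128, 3.034]
wrist_force: [0.5, 1.3, -1.6]
finger_gap: 0.0155
gripper_force: 20.0
```

```bash
cat > see.py <<'E'
import sys
from h import *
f=sys.argv[1]
snap('side','s%s.png'%f);snap('top','t%s.png'%f)
a=cv2.imread('pics/raw_t%s.png'%f)[195:265,235:275];b=cv2.imread('pics/raw_s%s.png'%f)[150:210,200:280]
a=cv2.convertScaleAbs(cv2.resize(a,None,fx=8,fy=8,interpolation=cv2.INTER_CUBIC),alpha=1.8)
b=cv2.resize(b,None,fx=6,fy=6,interpolation=cv2.INTER_CUBIC)
o=np.zeros((560,800,3),'uint8');o[:,:320]=a;o[:b.shape[0],320:]=b
cv2.imwrite('pics/c%s.png'%f,o)
s=manip.get_state();print({k:np.round(s[k],4) for k in('time_s','tcp_pos','tcp_rot','wrist_force')})
E
python3 see.py 5
```

```text
{'time_s': np.float64(6.225), 'tcp_pos': array([0.5611, 0.0046, 0.204 ]), 'tcp_rot': array([-3.1413,  0.1282,  3.0329]), 'wrist_force': array([-0.1133,  0.1924, -1.2567])}
```

View pics/c5.png

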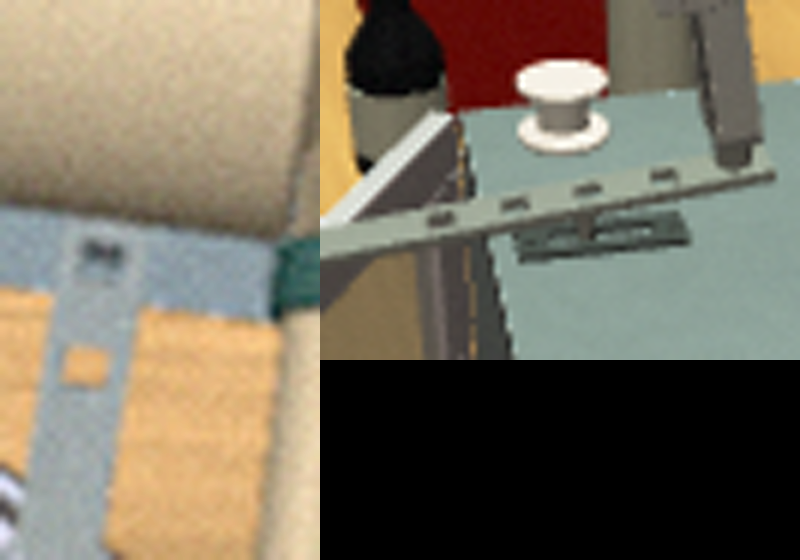

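The bar is lifted over the bracket. In the top crop, holes 68 and 100 are at (86,367) and (101,252). In the side crop, hole 132 is at (588,190), just above the peg at (587,228).

```bash
cat > e.py <<'E'
from k import *
th=.128
S=lambda u,v:('side',200+(u-320+.5)/6-.5,150+(v+.5)/6-.5)
z=lambda d:.167+d*np.sin(th)+.0025*np.cos(th)
a=atz(*T(86,367),z(.068))[:2];b=atz(*T(101,252),z(.1))[:2]
print(a,b,np.linalg.norm(b-a)/.032,np.arctan2(*(b-a)[::-1]))
h=atz(*S(588,190),z(.132));print('hole side',h)
print('holes side',[atz(*S(*p),z(d)) for p,d in(((440,219),.068),((515,204),.1),((664,175),.164))])
E
python3 e.py
python3 - <<'E'
import sys;sys.path.insert(0,'.')
from k import *
# FK from TCP now: TCP horiz distance from pivot with tilt
s=manip.get_state();t=s['tcp_pos'][:2]+[.0017,.0003];th=.128
r=.195*np.cos(th)-.012*np.sin(th)
q=fsolve(lambda q:fk(*q)[0]+r*np.array([np.cos(q[1]),np.sin(q[1])])-t,[.66,-.14])
p=fk(*q)[0];u=np.array([np.cos(q[1]),np.sin(q[1])]);print(q,p,'hole lifted',p+(.132*np.cos(th)+.0025*np.sin(th))*u,'dropped',p+.132*u)
E
```

```text
[0.43833949 0.02174136] [0.47250239 0.01777845] 1.0747493913561053 -0.11548415789912088
hole side [0.49890477 0.01095243 0.18632945]
holes side [array([0.43689118, 0.02142193, 0.1781598 ]), array([0.46835371, 0.01647477, 0.18224462]), array([0.53099593, 0.00588148, 0.19041427])]
[ 0.64273859 -0.13326258] [0.37259763 0.03042684] hole lifted [0.50267328 0.01298927] dropped [0.50342728 0.01288819]
```

drive_tool --pt "0.009 0.001 0 0 0 0 1" --pt "-0.0006 0 0.01 0 0.004 0 1" --pt "-0.0006 0 0.01 0 0.004 0 1" --pt "-0.0006 0 0.01 0 0.004 0 1" --pt "0 0 0 0 0 0 1"

```text
time_s: 6.85
tcp_pos: [0.5605, 0.0047, 0.1959]
tcp_rot: [-3.141, 0.09, 3.032]
wrist_force: [2.0, 1.0, -1.6]
finger_gap: 0.0159
gripper_force: 20.0
```

drive_tool --pt "-0.0002 0 0.004 0 0.0016 0 1" --pt "-0.0002 0 0.004 0 0.0016 0 1" --pt "0 0 0 0 0 0 1"

```text
time_s: 7.22
tcp_pos: [0.5604, 0.0048, 0.1943]
tcp_rot: [-3.141, 0.08, 3.033]
wrist_force: [1.3, 1.1, -1.6]
finger_gap: 0.0154
gripper_force: 20.0
```

drive_tool --pt "-0.0002 0 0.004 0 0.0016 0 1" --pt "-0.0002 0 0.004 0 0.0016 0 1" --pt "0 0 0 0 0 0 1"

```text
time_s: 7.6
tcp_pos: [0.5606, 0.0048, 0.1922]
tcp_rot: [-3.141, 0.07, 3.033]
wrist_force: [0.5, 0.6, -0.3]
finger_gap: 0.0157
gripper_force: 20.0
```

drive_tool --pt "-0.0002 0 0.004 0 0.0016 0 1" --pt "0 0 0 0 0 0 1"

```text
time_s: 7.85
tcp_pos: [0.5607, 0.0048, 0.1912]
tcp_rot: [-3.141, 0.065, 3.033]
wrist_force: [1.4, 0.9, -1.6]
finger_gap: 0.0156
gripper_force: 20.0
```

```bash
python3 see.py 6; python3 -c "
from h import *
for i in range(3):
  print(manip.get_state()['wrist_force']);manip.camera('top')"
```

```text
{'time_s': np.float64(7.95), 'tcp_pos': array([0.5607, 0.0048, 0.1913]), 'tcp_rot': array([-3.1414,  0.0651,  3.0326]), 'wrist_force': array([ 1.5334,  0.8119, -0.8604])}
[ 1.53338232  0.81188671 -0.86043819]
[ 1.29621195 -0.01866906 -1.66805092]
[ 1.33389802  0.65171356 -1.27356925]
```

View pics/c6.png

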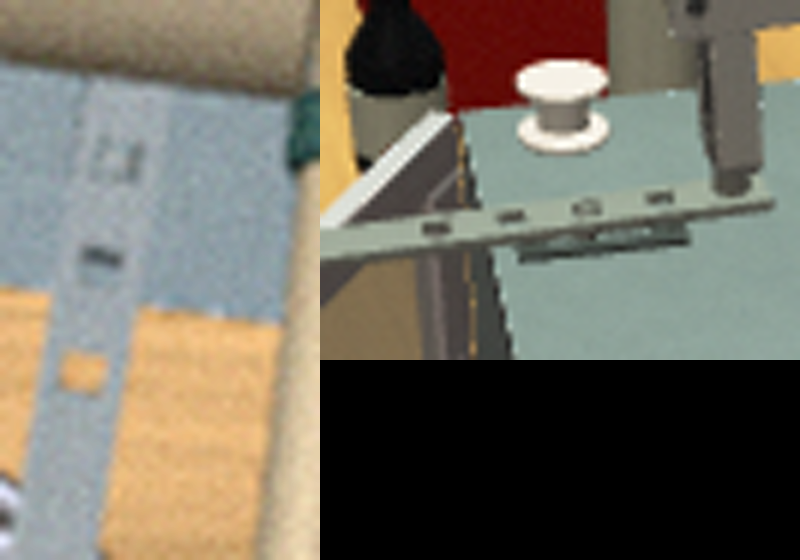

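The peg now shows inside the second hole in both views: side (588,206), top (116,160). The wrist force still only carries the stay's weight, so I'll keep lowering gently.

drive_tool --pt "-0.0004 0 0.006 0 0.0025 0 1" --pt "-0.0004 0 0.006 0 0.0025 0 1" --pt "0 0 0 0 0 0 1"

```text
time_s: 8.48
tcp_pos: [0.561, 0.0047, 0.188]
tcp_rot: [-3.141, 0.049, 3.033]
wrist_force: [0.3, 0.5, -0.8]
finger_gap: 0.0153
gripper_force: 20.0
```

drive_tool --pt "-0.0004 0 0.006 0 0.0025 0 1" --pt "-0.0004 0 0.006 0 0.0025 0 1" --pt "0 0 0 0 0 0 1"

```text
time_s: 8.85
tcp_pos: [0.5613, 0.0047, 0.1851]
tcp_rot: [-3.141, 0.033, 3.033]
wrist_force: [0.3, 0.7, -2.0]
finger_gap: 0.016
gripper_force: 20.0
```

drive_tool --pt "-0.0004 0 0.006 0 0.0025 0 1" --pt "-0.0004 0 0.006 0 0.0025 0 1" --pt "0 0 0 0 0 0 1"

```text
time_s: 9.22
tcp_pos: [0.5616, 0.0047, 0.1821]
tcp_rot: [-3.141, 0.017, 3.033]
wrist_force: [-0.4, 0.6, -1.2]
finger_gap: 0.0156
gripper_force: 20.0
```

drive_tool --pt "-0.0004 0 0.006 0 0.0025 0 1" --pt "-0.0004 0 0.005 0 0.0025 0 1" --pt "0 0 0 0 0 0 1"

```text
time_s: 9.6
tcp_pos: [0.5622, 0.0046, 0.1796]
tcp_rot: [-3.141, 0.002, 3.033]
wrist_force: [0.0, 0.7, -0.0]
finger_gap: 0.0155
gripper_force: 20.0
```

drive_tool --pt "0 0 0 0 0 0 0.2" --pt "0 0 0 0 0 0 -0.2" --pt "0 0 0 0 0 0 -0.2" --pt "0 0 0 0 0 0 -0.2" --pt "0 0 0 0 0 0 -0.2" --pt "0 0 -0.1 0 0 0 -0.2" --pt "0 0 -0.2 0 0 0 -0.2" --pt "0 0 -0.2 0 0 0 -0.2"

```text
time_s: 10.6
tcp_pos: [0.5614, 0.0047, 0.3057]
tcp_rot: [-3.141, 0.002, 3.033]
wrist_force: [-0.2, -0.2, 0.9]
finger_gap: 0.0562
gripper_force: 0.0
```

drive_tool --pt "0 0 -0.2 0 0 0 -0.2" --pt "-0.1 -0.2 0 0 0 0 -0.2" --pt "-0.1 -0.2 0 0 0 0 -0.2" --pt "-0.1 -0.2 0 0 0 0 -0.2" --pt "0 -0.2 0 0 0 0 -0.2" --pt "0 -0.2 0 0 0 0 -0.2" --pt "0 -0.2 0 0 0 0 -0.2" --pt "0 0 0 0 0 0 -0.2"

```text
time_s: 11.6
tcp_pos: [0.6027, -0.3054, 0.3535]
tcp_rot: [-3.141, 0.001, 3.028]
wrist_force: [-0.6, 1.1, 0.6]
finger_gap: 0.0566
gripper_force: 0.0
```

```bash
python3 see.py 7; python3 - <<'E'
import cv2,numpy as np
a=cv2.imread('pics/raw_t7.png')[125:270,170:320];b=cv2.imread('pics/raw_s7.png')[130:230,190:320]
a=cv2.convertScaleAbs(cv2.resize(a,(400,387),interpolation=2),alpha=1.7);b=cv2.resize(b,(400,308),interpolation=2)
o=np.zeros((390,800,3),'uint8');o[:387,:400]=a;o[:308,400:]=b;cv2.imwrite('pics/f7.png',o)
E
```

```text
{'time_s': np.float64(11.7), 'tcp_pos': array([ 0.6034, -0.3017,  0.3545]), 'tcp_rot': array([3.1405e+00, 1.9000e-03, 3.0317e+00]), 'wrist_force': array([ 0.3105,  0.6467, -0.3259])}
```

View pics/f7.png

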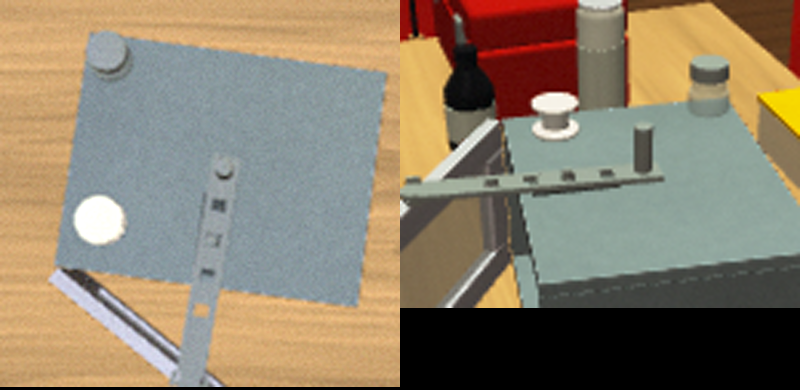

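The door is open, and the peg shows in the second hole from the knob: top crop (212,240), side crop (568,176). A height check on the knob will tell whether the stay is fully down.

```bash
python3 -c "
from h import *
print(tri(('top',254.0,185.6),('side',268.6,170.8)))
for z in (.2115,.216,.2275): print(z,proj('side',[*atz('top',254,185.6,z)[:2],z]))"
```

```text
(array([0.56411952, 0.00351856, 0.20887066]), np.float64(0.004937442620034335))
0.2115 (np.float64(270.44063276895736), np.float64(169.736144176011))
0.216 (np.float64(270.2512161460571), np.float64(168.1693938778613))
0.2275 (np.float64(269.76235978693796), np.float64(164.12584250061184))
```

The knob top measures 0.209 m, the same as it read before the lift, so the stay is level and seated. I'm handing the job in.

```bash
python3 -c "
from h import *
print(manip.sign_off())"
```

```text
the job is handed in; nothing more can be done
None
```

The door is drawn further open and held there by the stay, whose second hole from the knob sits fully down over the peg; the gripper has let go and is clear, nothing else was touched, and the job is handed in.

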